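# Shift the bench gearbox into third

### The job

The gearbox on the bench has been left with its gearstick somewhere in the left-hand leg of the H-shaped gate. Put it in third: bring the stick level with the crossbar, push it across to the right-hand leg, then push it forward, away from the robot, fully home in the slot with the yellow paint dot, and leave it there. Only push the stick, never grip it between the fingers, and leave the tools and loose parts round about where they lie.

Things in the scene. Friction and masses are not known exactly. Their poses are not given: they have to be found in the camera images.
- gearbox: green gearbox fixed to the bench, foot 170 (x) x 150 (y) mm. Origin: centre of its underside, on the bench. Own x = forward (the far side of the gate), y = left, z up; it may be turned on the bench by up to 0.35 rad. The gearstick leans about a pivot on its own z axis, 30 mm above the bench.
- gate: steel gate plate on the gearbox, 109 x 110 mm, top 130 mm above the bench, origin and axes as the gearbox's. H seen from the robot: legs along x at y = +25.5 and -25.5 mm, 18 mm wide; crossbar at x = 0, 20 mm wide, inner corners of 8 mm radius. Slots: far left first, near left second, far right third (yellow dot beyond its end), near right fourth. The 10 mm rod of the stick runs in it.
- stick_across (a joint): sideways lean of the gearstick, rad: -0.25 = left leg (where it starts), +0.25 = right leg. Both hinges are stiff: a push of 2 to 4 N at the grip moves them and the stick stays where it is left; no spring or detent. Crossing from leg to leg is possible only with stick_forward within about 0.05 of 0; the rounded corners guide it in from up to about 0.1.
- stick_forward (a joint): fore-and-aft lean of the gearstick about the same pivot, rad: +0.25 = end of the far slots (forward, away from the robot), 0 = level with the crossbar, -0.25 = end of the near slots. Starts anywhere between the ends.
- grip_mid (a point): middle of the gearstick's upright black plastic grip with a red cap: 32 x 32 mm across with bevelled corners, 95 mm long, its middle 177.5 mm from the pivot along the stick (207.5 mm above the bench when upright), its top 47.5 mm beyond this point. z along the stick upward, x forward, y left at upright. Each end of travel moves it about 45 mm off the middle
- grip_left: left face of the grip, fixed to the grip; its frame is the gearstick's own, with the origin at the pivot 177.5 mm along the stick below the grip's middle; named so that gripping the stick can be told from pushing it
- grip_right: right face of the grip, fixed to the grip; its frame is the gearstick's own, with the origin at the pivot 177.5 mm along the stick below the grip's middle; named so that gripping the stick can be told from pushing it
- grip_far: far (forward) face of the grip, fixed to the grip; its frame is the gearstick's own, with the origin at the pivot 177.5 mm along the stick below the grip's middle; named so that gripping the stick can be told from pushing it
- grip_near: near face of the grip, fixed to the grip; its frame is the gearstick's own, with the origin at the pivot 177.5 mm along the stick below the grip's middle; named so that gripping the stick can be told from pushing it
- spanner_19: loose steel spanner, 227 x 40 x 9 mm, lying on the bench to the left of the gearbox; origin under its centre; leave alone
- hex_bolt: loose steel hexagon bolt, 65 x 24 x 21 mm, lying to the right of the gearbox; leave alone
- nut_1: loose dark hexagon nut, 27 x 24 x 13 mm, lying to the right of the gearbox; leave alone
- pliers: loose pliers with red handles, 171 x 54 x 13 mm, at the near left corner of the bench; leave alone
- tape_measure: loose yellow tape measure, 81 x 32 x 65 mm, at the right of the bench; leave alone
- g_clamp: loose blue-green G-clamp, 144 x 116 x 20 mm, lying at the right of the bench; leave alone

How it is judged:
By the outcome, as a careful person would: the job done as asked, in the order asked, and still so for the second after the job is handed in, with the robot touching nothing.
It also fails if it takes over 61 s, if anything falls off the work surface, if the arm or the gripper's body presses on something with over 40 N, if the wrist force passes 120 N, or if a joint passes its speed limit or range.

### The arm

A 6-joint arm with a two-finger parallel gripper is mounted at the origin on a cart in front of the work surface, level with it; the furniture and walls round the work are solid. World frame = base frame: x ahead of the robot, y to its left, z up, the work surface at z = 0. Lengths are in m, angles in degrees, forces in N, time in s.
With the tool pointing down it reaches from about 0.35 to 1 m from the base axis. Payload 7.1 kg.
Tool frame: the origin (TCP) lies midway between the tips of the shut fingers; the grasp point (between the pads) lies 19 mm behind it; z points along the fingers, y is the line along which they close (so a half turn about z gives the same grasp; the last joint's range is limited). The gripper opens to 85 mm and grips with 20 to 120 N. Pads are 22 mm wide; open, the fingers measure 114 mm over their backs; the gripper's body (76 mm by 85 mm) begins 54 mm behind the grasp point. The pads swing forward as they close: fully open they stand 13 mm farther back than shut.
Start: joints at [-65.947, 24.242, 93.386, -0, 62.372, -1.089], TCP at [0.266, -0.566, 0.231] pointing down, gripper open.
Joint ranges: [-172.04, 172.04], [-51.8, 120.97], [4.93, 147.93], [-75.15, 255.16], [6.16, 154.13], [-145.62, 145.62]. Speed limits (degrees/s): [136.94, 136.94, 172.46, 180, 180, 180].

### API

Orientations are given as a 3x3 rotation matrix whose columns are the frame's x, y, z axes.
In Python, from plant import manip gives the robot as it stands.
- The arm moves only by the tool arm_command, never from a script. Its argument "increments" is a list of rows, each a list of 6 numbers: the shift along the tool's x, y, z in m, then the turn, a rotation vector about the tool's x, y, z in rad. A call has 1 to 5 rows; each row is the pose to reach, as a shift and turn from the pose commanded when the call began, along the tool's axes at that moment; what a row does not reach only later rows make up. A row lasts 1/8 s, in which the tool goes at most 62.5 mm and 10.7 degrees, less where a joint would pass 70% of its speed; a pose out of reach is approached as far as the arm can. A call with a gripper value outside its range is refused whole. "jaw" is the closure, from 0 (fully open) to 1 (shut), set as the call begins (left out, the last holds). The fingers move at their own pace and stop on an object; "force" is the grip in N (left out, the last holds). Time passes only in rows, so rows that repeat a pose let the fingers close. It gives the time, the measured TCP pose, the force, the opening and the grip force at its end, in the units of the state.
- manip.get_obs(): the state, without advancing time (a new reading comes with each control period).
- manip.read_camera(name): name is "side" or "top" or "wrist"; returns the picture (480x640x3 uint8, blue, green, red); there is no depth.
- manip.camera_params(name): a dict with "K" (3x3 intrinsics, pixels), "view" (4x4, takes a point from world to camera coordinates). Camera axes: x right, y down, z forward; pixel columns grow to the right and rows downward; lengths in m; the calibration is good to about 2 mm. A picture is of the moment at which its call begins: read the wrist's pose just before it. camera_params takes no time and is no camera call; for the wrist camera it gives the pose at the moment of the call.
- manip.sign_off(): hands the job in; it is judged then, once.
Trained networks look in the newest picture that a camera, given by its name, has taken for a name from the list of things; names that differ only in an ending like _2 or _b are one class to them, and where a whole thing is asked for, a point or a joint stands for the part that bears it (a point fixed in the world has none). Each returns a list of dicts, best first, with "conf" (0 to 1); they miss things now and then, are a little off and sometimes report something else, mostly with a low value. They report only what shows in the picture. A call takes as long as a camera call.
- manip.cut_out(camera, name): "region" (480x640 bool, what is visible of it) and "bbox" ([left, top, right, bottom] in pixels, round what is visible of it).
- manip.pinpoint(camera, name): "position" ([column, row] in pixels: a listed point, or the origin of a listed thing).
The state is a dict: "time_s": time; "joints": joint angles; "joint_velocities": joint speeds; "tau": joint torques, N m; "tool_pos": TCP position; "tcp_rot": TCP orientation; "ft_force": force on the tool from outside, world axes, zero at the start; "wrist_torque": the same for the moment, N m; "grip_width": finger opening in m; "gripper_force": force on a finger pad.
Only numpy, scipy, OpenCV 4.12 (cv2) and the standard library are available. Lean on these libraries where they do the work, as an engineer would, in place of code of your own. Each camera call takes 0.05 s, during which the arm holds its last target. There are 200 camera calls.

## Working session

There is one attempt and no reset: what is moved stays moved. The work goes in short steps, Python scripts to look and compute and a tool call to move; the robot and the scene stay as the last step left them, time stands still between calls to the robot, and variables do not carry over. Pictures are saved under pics/ and viewed, at most 10 in all, crops included, and the job is handed in when it is done.

Besides the shell and the picture viewer there is one more tool, called after "Request:" as name([rows], argument=value, ...), one row to a line, values as JSON. arm_command: Moves the arm, as the interface text tells. Its arguments: {"type":"object","properties":{"increments":{"type":"array","items":{"type":"array","items":{"type":"number"}}},"jaw":{"type":"number"},"force":{"type":"number"}},"required":["increments"]}

```bash
mkdir -p pics; cat > h.py <<'E'
import numpy as np,cv2
from plant import manip
def ray(cam,uv):
    p=manip.camera_params(cam);K=np.array(p["K"]);V=np.array(p["view"])
    R=V[:3,:3];t=V[:3,3];c=-R.T@t
    d=R.T@np.linalg.solve(K,[uv[0],uv[1],1.]);return c,d/np.linalg.norm(d)
def proj(cam,P):
    p=manip.camera_params(cam);K=np.array(p["K"]);V=np.array(p["view"])
    q=K@(V[:3,:3]@np.array(P)+V[:3,3]);return q[:2]/q[2]
def tri(rs):
    A=np.zeros((3,3));b=np.zeros(3)
    for c,d in rs:
        M=np.eye(3)-np.outer(d,d);A+=M;b+=M@c
    return np.linalg.solve(A,b)
E
python3 - <<'E'
from h import *
np.set_printoptions(precision=3,suppress=True)
ims=[]
for c in["top","side"]:
    im=manip.read_camera(c);cv2.imwrite(f"pics/{c}0.png",im)
    print(c,"cam",ray(c,(320,240)))
    for n in["grip_mid","gearbox","gate"]:
        print(c,n,[(np.round(r["position"],1),round(r["conf"],2)) for r in manip.pinpoint(c,n)[:2]])
o=manip.get_obs();print(o["time_s"],o["tool_pos"],o["tcp_rot"])
E
```

```text
top cam (array([ 0.354, -0.045,  1.585]), array([ 0.113, -0.018, -0.993]))
top grip_mid [(array([219.7, 238.9]), 0.68)]
top gearbox [(array([241.2, 234. ]), 0.84)]
top gate [(array([244.1, 240. ]), 0.95)]
side cam (array([ 0.575, -1.338,  1.117]), array([-0.032,  0.787, -0.615]))
side grip_mid [(array([315.7, 179.3]), 0.62)]
side gearbox [(array([330.2, 233.9]), 0.67)]
side gate [(array([309.8, 375.6]), 0.75)]
0.4 [ 0.266 -0.566  0.231] [[ 0.905  0.425 -0.   ]
 [ 0.425 -0.905  0.   ]
 [-0.    -0.    -1.   ]]
```

```bash
ls .
```

```text
h.py
pics
```

View pics/top0.png

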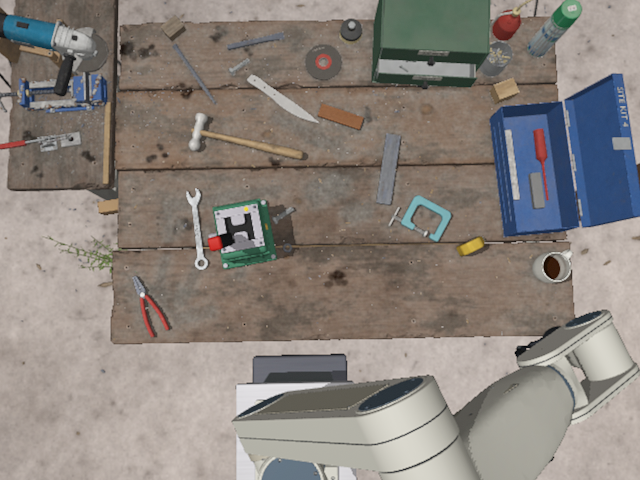

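View pics/side0.png

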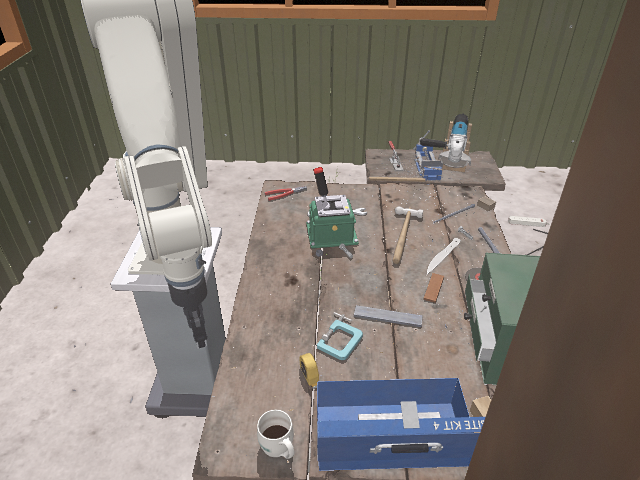

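The top view shows the gearbox at about (241,236), with the stick in the left leg leaning left and slightly near (cap at about 215,243). The yellow dot is at the far right. The side view agrees, with the grip at (320,180).

```bash
python3 - <<'E'
from h import *
np.set_printoptions(precision=4,suppress=True)
g=[ray("top",(219.7,238.9)),ray("side",(315.7,179.3))]
print("grip",tri(g))
c,d=ray("top",(241.2,234));print("box top@0",c+d*(0-c[2])/d[2])
c,d=ray("top",(244.1,240));print("gate origin@0",c+d*(0-c[2])/d[2],"@.13",c+d*(.13-c[2])/d[2])
g2=tri([ray("top",(241.2,234)),ray("side",(330.2,233.9))]);print(g2)
im=manip.read_camera("top")
for n in["gearbox","gate"]:
    r=manip.cut_out("top",n)[0];m=r["region"].astype(np.uint8)
    cs=max(cv2.findContours(m,0,1)[0],key=cv2.contourArea)
    print(n,r["conf"],r["bbox"],cv2.minAreaRect(cs))
cv2.imwrite("pics/top1.png",cv2.resize(im[180:290,170:310],None,fx=5,fy=5,interpolation=cv2.INTER_CUBIC))
E
```

```text
grip [0.5085 0.1685 0.2055]
box top@0 [0.555  0.1427 0.    ]
gate origin@0 [0.5382 0.1348 0.    ] @.13 [0.523 0.12  0.13 ]
[ 0.5541  0.1437 -0.0109]
gearbox 0.72 [205.1, 198.7, 274.3, 270.2] ((239.10069274902344, 233.0284881591797), (64.17945098876953, 64.08589172363281), 79.2156982421875)
gate 0.89 [213.1, 204.0, 264.0, 253.8] ((238.92654418945312, 227.91795349121094), (43.094974517822266, 43.094974517822266), 79.11447143554688)
```

View pics/top1.png

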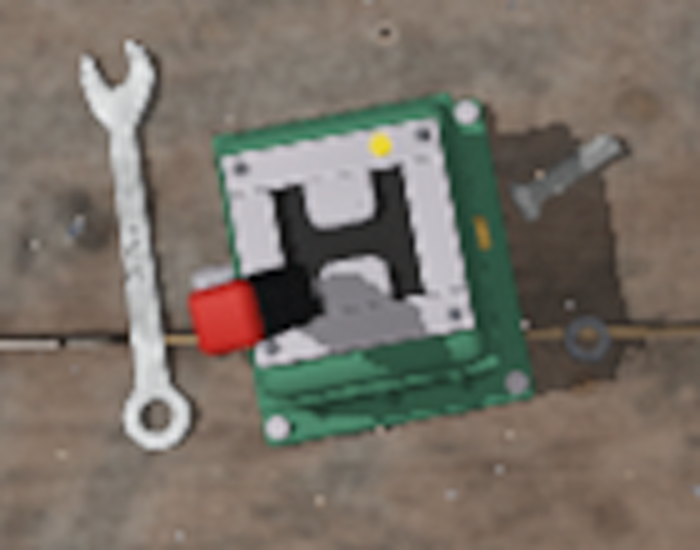

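The plate's screws show in the crop at (240,168), (423,134), (456,314) and (272,347). That means the box is yawed about 10° left and the stick is in the near-left leg.

```bash
cat >> h.py <<'E'
def onz(cam,uv,z):
    c,d=ray(cam,uv);return c+d*(z-c[2])/d[2]
E
python3 - <<'E'
from h import *
np.set_printoptions(precision=4,suppress=True)
S=[onz("top",(170+(u+.5)/5-.5,180+(v+.5)/5-.5),.13) for u,v in[(240,168),(423,134),(456,314),(272,347)]]
c=np.mean(S,0);f=(S[0]+S[1]-S[2]-S[3])/2;l=(S[0]+S[3]-S[1]-S[2])/2
yaw=np.mean([np.arctan2(f[1],f[0]),np.arctan2(-l[0],l[1])]);print("c",c,"yaw",np.degrees(yaw),f,l)
R=np.array([[np.cos(yaw),-np.sin(yaw)],[np.sin(yaw),np.cos(yaw)]])
g=tri([ray("top",(219.7,238.9)),ray("side",(315.7,179.3))])
print("grip rel",R.T@(g-c)[:2])
cap=onz("top",(170+226/5,180+320/5),.25);print("cap rel",R.T@(cap-c)[:2])
# grip target pts in top image for various forward
from scipy.optimize import least_squares
def gp(a,b,L=.1775):
    v=np.array([np.tan(b),-np.tan(a),1]);v=v/np.linalg.norm(v)*L
    return np.r_[c[:2]+R@v[:2],v[2]+.03]
r=least_squares(lambda p:np.r_[proj("top",gp(*p))-[219.7,238.9],proj("side",gp(*p))-[315.7,179.3],proj("top",gp(*p,.222))-[215,243.8]],[-.25,-.1]);print(r.x,r.fun,gp(*r.x))
for x,y in[(-.10,.042),(-.10,0),(0,.1)]:print(x,y,c[:2]+R@[x,y])
E
```

```text
c [0.5548 0.1324 0.13  ] yaw 9.595130256736892 [0.0923 0.0159 0.    ] [-0.0154  0.0933  0.    ]
grip rel [-0.0396  0.0434]
cap rel [-0.0462  0.0496]
[-0.2477 -0.2067] [ 1.0709  2.4682  4.0191  1.2795 -0.8945  0.1014] [0.5128 0.1685 0.1986]
-0.1 0.042 [0.4492 0.1571]
-0.1 0 [0.4562 0.1157]
0 0.1 [0.5381 0.231 ]
```

Request:
arm_command([
  [0.03,-0.028,0,0,0,0.054],
  [0.07,-0.066,0,0,0,0.108],
  [0.115,-0.108,0,0,0,0.162],
  [0.16,-0.151,0,0,0,0.216],
  [0.2,-0.189,0,0,0,0.27],
], jaw=1)

```text
time_s: 1.18
tool_pos: [0.3668, -0.3078, 0.2315]
tcp_rot: [[0.986, 0.166, 0.001], [0.166, -0.986, -0.0], [0.0, 0.0, -1.0]]
ft_force: [0.2, -0.8, -0.0]
grip_width: 0.0
gripper_force: 0.0
```

Request:
arm_command([
  [0.025,-0.046,0,0,0,0],
  [0.05,-0.092,0,0,0,0],
  [0.075,-0.14,0,0,0,0],
  [0.1,-0.186,0,0,0,0],
  [0.123,-0.231,0,0,0,0],
])

```text
time_s: 1.8
tool_pos: [0.4494, -0.0597, 0.2317]
tcp_rot: [[0.986, 0.168, 0.001], [0.168, -0.986, -0.0], [0.001, 0.0, -1.0]]
ft_force: [1.0, -0.5, 1.1]
grip_width: -0.0004
gripper_force: 0.0
```

Request:
arm_command([
  [0.003,-0.045,0,0,0,0],
  [0.007,-0.09,0,0,0,0],
  [0.01,-0.135,0.01,0,0,0],
  [0.014,-0.18,0.02,0,0,0],
  [0.017,-0.216,0.031,0,0,0],
])

```text
time_s: 2.42
tool_pos: [0.4292, 0.1562, 0.2004]
tcp_rot: [[0.986, 0.169, 0.001], [0.169, -0.986, 0.0], [0.001, -0.0, -1.0]]
ft_force: [0.8, -0.1, -0.6]
grip_width: 0.0
gripper_force: 0.0
```

```bash
cat >> h.py <<'E'
from scipy.optimize import least_squares
C=np.array([.5548,.1324]);YAW=np.radians(9.6)
RY=np.array([[np.cos(YAW),-np.sin(YAW)],[np.sin(YAW),np.cos(YAW)]])
def gp(a,b,L=.1775):
    v=np.array([np.tan(b),-np.tan(a),1]);v=v/np.linalg.norm(v)*L
    return np.r_[C+RY@v[:2],v[2]+.03]
def report(cams=("top","side")):
    ob=[]
    for c in cams:
        manip.read_camera(c);r=manip.pinpoint(c,"grip_mid")
        if r: ob.append((c,np.array(r[0]["position"])));print(c,ob[-1][1],r[0]["conf"])
    f=lambda p:np.concatenate([proj(c,gp(*p))-q for c,q in ob])
    s=least_squares(f,[-.25,-.1]);print("across,fwd",s.x,"res",s.fun)
    o=manip.get_obs();print("t",o["time_s"],"tcp",o["tool_pos"],"rel",RY.T@(np.array(o["tool_pos"])[:2]-C),"ft",o["ft_force"])
E
python3 -c "
from h import *
report()
im=manip.read_camera('wrist');cv2.imwrite('pics/w1.png',im)"
```

```text
top [218.  239.1] 0.56
side [317.3 180. ] 0.54
across,fwd [-0.28332122 -0.19625498] res [ 0.1951411   1.93066674  2.80857368 -0.07932586]
t 2.625 tcp [0.42902007 0.15487627 0.20026006] rel [-0.12027018  0.04313767] ft [ 0.05785021 -0.18172329  0.21578975]
```

View pics/w1.png

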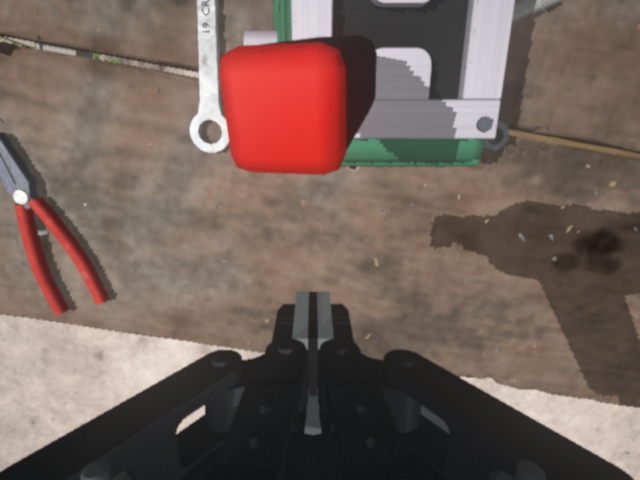

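The wrist view shows the cap at (285,107), just left of the shut fingers (column 313), with nothing in between. I'll push it forward.

Request:
arm_command([
  [0.02,-0.004,0,0,0,0],
  [0.035,-0.004,0,0,0,0],
  [0.05,-0.004,0,0,0,0],
  [0.06,-0.004,0,0,0,0],
  [0.065,-0.004,0,0,0,0],
])

```text
time_s: 3.3
tool_pos: [0.4939, 0.1697, 0.2016]
tcp_rot: [[0.986, 0.167, 0.001], [0.167, -0.986, 0.001], [0.001, -0.001, -1.0]]
ft_force: [-6.3, 2.0, 16.0]
grip_width: -0.0
gripper_force: 0.0
```

Request:
arm_command([
  [0.006,0,0,0,0,0],
  [0.012,0,0,0,0,0],
  [0.017,0,0,0,0,0],
  [0.021,0,0,0,0,0],
  [0.023,0,0,0,0,0],
])

```text
time_s: 3.92
tool_pos: [0.5154, 0.1731, 0.2001]
tcp_rot: [[0.986, 0.168, -0.0], [0.168, -0.986, -0.0], [-0.0, 0.0, -1.0]]
ft_force: [-2.2, -1.2, 1.5]
grip_width: -0.0003
gripper_force: 0.0
```

```bash
python3 -c "
from h import *
report()
im=manip.read_camera('wrist');cv2.imwrite('pics/w2.png',im)"
```

```text
side [328.2 178.5] 0.53
across,fwd [-0.28373916 -0.0295241 ] res [1.70530257e-13 2.84217094e-14]
t 4.125 tcp [0.51518042 0.17315556 0.20017438] rel [-0.032268    0.04679213] ft [-1.60743681 -0.81117604 -0.1869517 ]
```

View pics/w2.png

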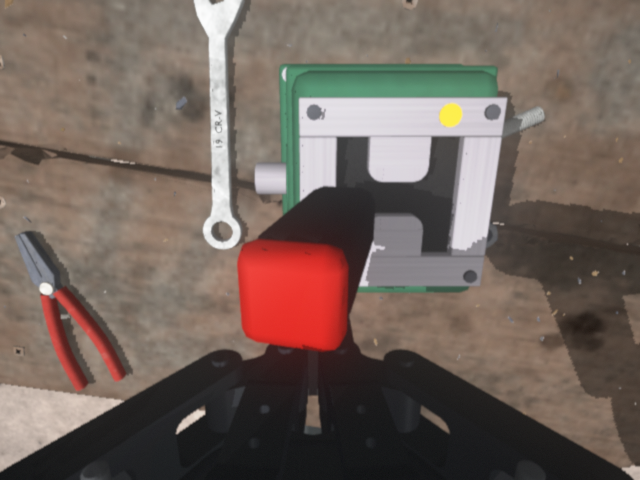

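The wrist view shows the cap at (294,294), with gate screws at (315,112), (492,112) and (470,276). I'll refine the box pose and the stick lean from these.

```bash
python3 - <<'E'
from h import *
np.set_printoptions(precision=4,suppress=True)
a,b,d=[onz("wrist",p,.13) for p in[(315,112),(492,112),(470,276)]]
print(a,b,d,np.linalg.norm(a-b),np.linalg.norm(b-d))
c=(a+d)/2;print("centre",c,"yaw",np.degrees(np.arctan2(*(a-b)[:2][::-1]))-90,np.degrees(np.arctan2(*(b-d)[:2][::-1])))
k=onz("wrist",(294,294),.248);print("cap",k,"rel",RY.T@(k[:2]-C), RY.T@(k[:2]-c[:2]))
E
```

```text
[0.593 0.186 0.13 ] [0.6088 0.093  0.13  ] [0.5152 0.0769 0.13  ] 0.09434806876485098 0.09493839831959147
centre [0.5541 0.1315 0.13  ] yaw 9.607172554184686 9.780549304149341
cap [0.5439 0.1843 0.248 ] rel [-0.0021  0.053 ] [-0.0012  0.0538]
```

Request:
arm_command([
  [0.002,0,0,0,0,0],
  [0.003,0,0,0,0,0],
  [-0.045,0,0,0,0,0],
  [-0.045,-0.05,0,0,0,0],
  [-0.02,-0.078,0,0,0,0],
])

```text
time_s: 4.8
tool_pos: [0.4816, 0.248, 0.2008]
tcp_rot: [[0.986, 0.169, 0.001], [0.169, -0.986, 0.001], [0.001, -0.0, -1.0]]
ft_force: [1.2, -0.7, 0.0]
grip_width: -0.0001
gripper_force: 0.0
```

Request:
arm_command([
  [0.025,-0.003,0,0,0,0],
  [0.05,0,0,0,0,0],
  [0.05,0.005,0,0,0,0],
])

```text
time_s: 5.18
tool_pos: [0.5344, 0.2507, 0.2005]
tcp_rot: [[0.986, 0.168, 0.002], [0.168, -0.986, 0.001], [0.002, -0.001, -1.0]]
ft_force: [0.4, -0.6, 0.1]
grip_width: -0.0002
gripper_force: 0.0
```

```bash
python3 -c "
from h import *
report()
im=manip.read_camera('wrist');cv2.imwrite('pics/w3.png',im)"
```

```text
top [215.4 226.7] 0.85
side [331.  177.9] 0.57
across,fwd [-0.28087709  0.01665648] res [-0.124568   -0.36804698 -0.52028226  0.47163188]
t 5.375 tcp [0.53180525 0.24977776 0.20021802] rel [-0.00309779  0.11956882] ft [-0.16882429  0.5479316   0.68750253]
```

View pics/w3.png

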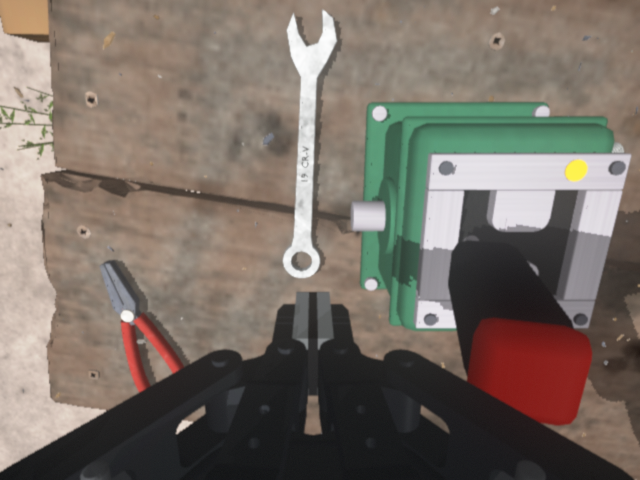

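Stick lean is now about +0.02 forward, level with the crossbar. The finger is clear on its left, so I'll push right.

Request:
arm_command([
  [0.003,0.025,0,0,0,0],
  [0.003,0.042,0,0,0,0],
  [0.003,0.055,0,0,0,0],
  [0.003,0.068,0,0,0,0],
  [0.003,0.08,0,0,0,0],
])

```text
time_s: 6.05
tool_pos: [0.5557, 0.1746, 0.2096]
tcp_rot: [[0.985, 0.169, 0.018], [0.169, -0.986, 0.006], [0.019, -0.003, -1.0]]
ft_force: [-1.9, 5.1, 49.1]
grip_width: -0.0003
gripper_force: 15.2
```

Request:
arm_command([
  [0,0.012,0,0,0,0],
  [0,0.024,0,0,0,0],
  [0,0.034,0,0,0,0],
  [0,0.04,0,0,0,0],
  [0,0.044,0,0,0,0],
])

```text
time_s: 6.68
tool_pos: [0.5626, 0.1286, 0.2082]
tcp_rot: [[0.986, 0.169, 0.017], [0.169, -0.986, 0.001], [0.017, 0.001, -1.0]]
ft_force: [0.2, -3.2, 37.2]
grip_width: -0.0002
gripper_force: 11.2
```

```bash
python3 -c "
from h import *
report()"
```

```text
top [249.4 218.7] 0.37
side [333.3 193.4] 0.85
across,fwd [0.21437827 0.0189392 ] res [ 1.15991536  0.68472947  1.07740891 -2.24722907]
t 6.875 tcp [0.56239048 0.12847126 0.20789169] rel [ 0.00682899 -0.00513958] ft [ 0.2258951  -4.82046307 38.65528106]
```

The tool is being pushed upward with about 38 N, so the finger linkages are riding on the cap. I'll raise it.

Request:
arm_command([
  [0,-0.002,-0.01,0,0,0],
  [0,-0.004,-0.022,0,0,0],
  [0,-0.02,-0.025,0,0,0],
  [0,-0.02,-0.025,0,0,0],
])

```text
time_s: 7.38
tool_pos: [0.5525, 0.1494, 0.2251]
tcp_rot: [[0.986, 0.17, -0.001], [0.17, -0.986, 0.0], [-0.001, -0.0, -1.0]]
ft_force: [-0.1, -1.2, 0.3]
grip_width: 0.0001
gripper_force: 0.0
```

```bash
python3 -c "
from h import *
report()
print(manip.get_obs()['tcp_rot'])
im=manip.read_camera('wrist');cv2.imwrite('pics/w4.png',im)"
```

```text
top [248.1 223.8] 0.7
side [334.2 190.6] 0.83
across,fwd [ 0.17826433 -0.01731358] res [ 0.29694884 -1.47277525 -1.97878896 -0.64954365]
t 7.575 tcp [0.5526369  0.14818578 0.22465128] rel [0.00049976 0.01592545] ft [ 0.0583517  -0.23628247 -0.08295325]
[[ 9.85719325e-01  1.68392378e-01 -1.19105983e-03]
 [ 1.68392019e-01 -9.85720027e-01 -3.96241009e-04]
 [-1.24077549e-03  1.90017452e-04 -9.99999212e-01]]
```

View pics/w4.png

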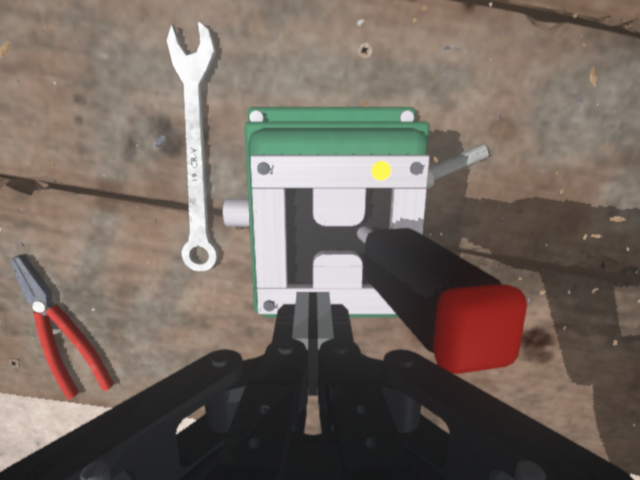

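The stick has crossed most of the way (about 0.18–0.2), with the cap at (480,328) and the rod entering the right leg. I'll finish the push at the higher tool height.

Request:
arm_command([
  [0,0.012,0,0,0,0],
  [0,0.02,0,0,0,0],
  [0,0.027,0,0,0,0],
  [0,0.033,0,0,0,0],
  [0,0.036,0,0,0,0],
])

```text
time_s: 8.25
tool_pos: [0.5591, 0.1124, 0.2253]
tcp_rot: [[0.986, 0.167, -0.0], [0.167, -0.986, 0.0], [-0.0, -0.0, -1.0]]
ft_force: [-0.3, 1.1, -0.8]
grip_width: -0.0
gripper_force: 0.8
```

```bash
python3 -c "
from h import *
report()"
```

```text
top [252.  220.2] 0.59
side [330.9 191.3] 0.57
across,fwd [ 0.22577204 -0.01428806] res [-0.19936168  1.37808565  1.84337012  0.40273796]
t 8.45 tcp [0.55915706 0.11260084 0.22537317] rel [ 0.00099416 -0.02024851] ft [-0.74775085 -0.01680651  0.66542249]
```

Request:
arm_command([
  [0,0.002,0,0,0,0],
  [0,0.004,0,0,0,0],
  [0,0.006,0,0,0,0],
  [0,0.007,0,0,0,0],
])

```text
time_s: 8.95
tool_pos: [0.5601, 0.1061, 0.2251]
tcp_rot: [[0.986, 0.168, -0.001], [0.168, -0.986, 0.001], [-0.0, -0.001, -1.0]]
ft_force: [-0.5, 5.1, -1.7]
grip_width: -0.0002
gripper_force: 2.3
```

```bash
python3 -c "
from h import *
report()"
```

```text
top [252.5 220.7] 0.47
side [333.5 195.6] 0.75
across,fwd [ 0.25760019 -0.0046607 ] res [ 1.47090019 -0.12985288 -0.01795344 -2.69842004]
t 9.15 tcp [0.56012929 0.1060894  0.22520814] rel [ 0.00086688 -0.02683091] ft [-1.00916612  5.03068734 -2.63903639]
```

Request:
arm_command([
  [0,-0.022,0,0,0,0],
  [-0.035,-0.022,0,0,0,0],
  [-0.08,-0.015,0,0,0,0],
  [-0.08,0.012,0.003,0,0,0],
  [-0.075,0.022,0.003,0,0,0],
])

```text
time_s: 9.78
tool_pos: [0.4902, 0.0702, 0.2227]
tcp_rot: [[0.986, 0.167, 0.001], [0.167, -0.986, -0.001], [0.001, 0.001, -1.0]]
ft_force: [0.1, -0.4, -0.2]
grip_width: -0.0
gripper_force: 0.0
```

```bash
python3 -c "
from h import *
report()"
```

```text
side [330.9 190.3] 0.48
across,fwd [ 0.18443698 -0.04358689] res [-5.68434189e-14  1.98951966e-13]
t 9.975 tcp [0.49079169 0.07155505 0.22245138] rel [-0.07325897 -0.04931829] ft [-0.01617954 -0.39963587  0.1606473 ]
```

Request:
arm_command([
  [0.025,0,0,0,0,0],
  [0.042,0,0,0,0,0],
  [0.055,0,0,0,0,0],
  [0.067,0,0,0,0,0],
  [0.077,0,0,0,0,0],
])

```text
time_s: 10.6
tool_pos: [0.5659, 0.0847, 0.2219]
tcp_rot: [[0.986, 0.168, -0.002], [0.168, -0.986, 0.0], [-0.002, -0.0, -1.0]]
ft_force: [-2.8, -0.2, -1.1]
grip_width: 0.0
gripper_force: 1.1
```

Request:
arm_command([
  [0.008,0,0,0,0,0],
  [0.014,0,0,0,0,0],
  [0.018,0,0,0,0,0],
  [0.02,0,0,0,0,0],
])

```text
time_s: 11.1
tool_pos: [0.5858, 0.0878, 0.2224]
tcp_rot: [[0.986, 0.168, 0.0], [0.168, -0.986, -0.0], [0.0, 0.0, -1.0]]
ft_force: [-2.1, 0.0, -0.4]
grip_width: -0.0
gripper_force: 0.8
```

```bash
python3 -c "
from h import *
report()"
```

```text
side [343.3 194.9] 0.49
across,fwd [0.31052234 0.1831241 ] res [-5.68434189e-14  2.84217094e-14]
t 11.3 tcp [0.58567841 0.08771269 0.222413  ] rel [ 0.02299354 -0.04921107] ft [-0.91839687 -0.73879765 -0.62968087]
```

Still moving freely, so I'll push on until it meets the end stop.

Request:
arm_command([
  [0.003,0,0,0,0,0],
  [0.005,0,0,0,0,0],
  [0.007,0,0,0,0,0],
  [0.007,0,0,0,0,0],
])

```text
time_s: 11.8
tool_pos: [0.5919, 0.0889, 0.222]
tcp_rot: [[0.986, 0.168, -0.002], [0.168, -0.986, -0.0], [-0.002, -0.0, -1.0]]
ft_force: [-5.3, -1.9, -0.2]
grip_width: -0.0003
gripper_force: 2.4
```

Request:
arm_command([
  [0.002,0,0,0,0,0],
  [0.004,0,0,0,0,0],
  [0.004,0,0,0,0,0],
])

```text
time_s: 12.18
tool_pos: [0.5946, 0.0895, 0.2214]
tcp_rot: [[0.986, 0.168, -0.005], [0.168, -0.986, -0.001], [-0.005, -0.0, -1.0]]
ft_force: [-8.1, -1.6, 0.5]
grip_width: -0.0001
gripper_force: 4.0
```

Request:
arm_command([
  [0.002,0,0,0,0,0],
  [0.004,0,0,0,0,0],
  [0.004,0,0,0,0,0],
])

```text
time_s: 12.55
tool_pos: [0.5973, 0.09, 0.2209]
tcp_rot: [[0.986, 0.168, -0.008], [0.168, -0.986, -0.001], [-0.008, -0.0, -1.0]]
ft_force: [-11.8, -1.1, 0.7]
grip_width: -0.0
gripper_force: 5.5
```

The force climbs steadily (5, 8, 12 N) while the tool starts to tilt, so the stick is against its stop. I'll back off and look.

Request:
arm_command([
  [-0.03,0,0,0,0,0],
  [-0.08,0,0,0,0,0],
  [-0.11,0,0,0,0,0],
  [-0.13,0,0,0,0,0],
  [-0.13,0,0,0,0,0],
])

```text
time_s: 13.18
tool_pos: [0.4724, 0.0685, 0.223]
tcp_rot: [[0.986, 0.168, 0.002], [0.168, -0.986, 0.0], [0.002, 0.0, -1.0]]
ft_force: [0.6, 0.9, 0.3]
grip_width: -0.0002
gripper_force: 0.0
```

```bash
python3 -c "
from h import *
report()
im=manip.read_camera('wrist')
t=manip.read_camera('top')
cv2.imwrite('pics/f.png',np.hstack([cv2.resize(im,(400,300)),cv2.resize(t[185:275,180:300],(400,300),interpolation=2)]))"
```

```text
top [248.7 204.4] 0.9
side [345.5 193.5] 0.76
across,fwd [0.23860496 0.24044575] res [ 0.61626198 -0.03029955  0.25858008 -1.20841499]
t 13.375 tcp [0.47380102 0.06870546 0.22266062] rel [-0.09048693 -0.04929447] ft [-0.1154803   0.48072341  0.04502104]
```

View pics/f.png

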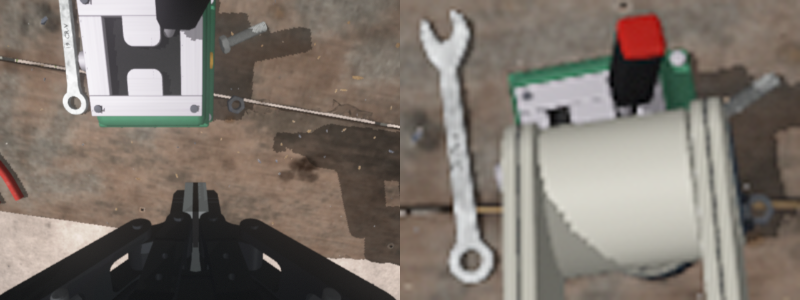

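The stick reads about 0.24 across and 0.24 forward, which is the end of third. The robot is clear, and the spanner, bolt and nut haven't moved.

```bash
python3 -c "
from plant import manip
print(manip.sign_off())"
```

```text
the job is handed in; nothing more can be done
None
```

The gearstick is in third, pushed home against the far-right stop, and the job is handed in at about 13 s; one risk is that the crossbar push showed 49 N at the wrist when the gripper rode up on the grip's cap, which could break the 40 N limit if the gripper's body was what touched.

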